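# No-load test run of a paddle-switch cut-off grinder

## Task

A new wheel has just been fitted to the cordless cut-off grinder in the bench stand: give it its no-load test run. Flip the paddle's lock-off lever forward (towards the wheel), squeeze the paddle fully home against the grinder's body and keep it there for two seconds, then let go, so that the paddle and the lock-off lever spring back out. Do not shove the stand about or disturb the other things on the bench.

Things in the scene. Friction and masses are not known exactly. Their poses are not given: they have to be found in the camera images.
- stand: Steel bench stand, loose on the bench, 6.5 kg. Origin: centre of the underside of its foot plate (160 mm in x, 400 in y, 12 thick). z up; +y runs along the grinder to its wheel end; +x points to the paddle side, away from the robot give or take the yaw. Two uprights (50 mm wide in x, 12 thick) at y = -92 and +92 mm carry clamp collars that hold the grinder, axis along y, 125 mm above the bench.
- stand_axis (a point): Point on the tool axis midway between the collars, 125 mm above the bench, axes as the stand's. All y values of the grinder, paddle and lever are from here and for the grinder sitting in mid position: it can sit up to 20 mm forward or back along y in the collars, which no reading tells. They all shift together by that unknown amount, so the lever must be felt for, or seen.
- rear_collar (a point): Centre of the rear clamp collar (battery side), on the tool axis: radius 29 mm, 14 mm long, with a clamp ear reaching 48 mm to -x. Beyond it sits the battery, a 50 mm block. Between the collars (85 mm either way of the middle) the grip is free all round: a cylinder of radius 20 mm about the tool axis.
- front_collar (a point): Centre of the front clamp collar, same size. Beyond it are the aluminium gear head and the 76 mm wheel with its steel guard: radius 43 mm, centred at y = +147 mm, 29 to 48 mm outward of the tool axis. The wheel's flat faces outward like the paddle.
- grinder (a joint): Compact cordless cut-off grinder, 340 mm long: angle (rad, 0 to 0.7) by which it is turned about the tool axis in its collars. At 0 the paddle faces level along the stand's +x; turned by a, the paddle's outward direction is (cos a, 0, sin a) in the stand's axes, i.e. tilted up. Clamped with stiff friction (2.5 N m): it stays as it is.
- paddle (a joint): Black paddle on the grip's outward side, 110 x 28 x 7 mm: 0 = sprung out, 0.12 rad = fully home. Hinged at y = -60 mm, runs to y = +50. Outer face, from the tool axis: home 28 mm all along; sprung out 28 at the hinge, 33 at y = -20, 37 at +15, 41 at +48. Takes 4 N to start, 9 N fully home (near the lever). With the lever up it gives 1 to 2 mm, then stops. Springs out when let go.
- lockoff (a joint): Lock-off lever in the paddle's middle: 0 = up (locks), 1.7 rad = folded forward, flush. Steel tab 12.5 mm wide, 3 thick, pivot y = +12 mm. Up, it leans back: tip at y = +8, 11 mm proud of the paddle (48 from the tool axis). Folds towards +y, 2 N to start, 4 N folded, tip then at y = +28.
- lever_rest (a point): Point on the tool axis level with the lever's pivot in mid position (y = +12 mm). How the lever acts: it springs up at once unless something keeps covering it. A finger sliding forward (+y) under 5 mm off the paddle's face folds it and rides over it. From 1.4 rad on the paddle is free to go home. Pressing on the upright lever, or loading the paddle before it is folded, only jams it.
- pin_spanner: Bystander: flat two-pin wheel spanner, 115 mm long, lying on the bench beyond the stand. Origin: middle of its underside.
- spare_wheels: Bystander: pack of spare cutting wheels, 76 mm across, 10 mm thick, lying on the bench beyond the stand. Origin: centre of its underside.
- screwdriver: Bystander: screwdriver 190 mm long lying on the bench between the robot and the stand. Origin: middle of its length.
- spanner: Bystander: steel spanner 180 mm long lying flat on the bench at the robot's left. Origin: middle of its length.
- bowl: Bystander: steel parts bowl, 130 mm across, 45 mm high. Origin: centre of its underside.
- aerosol: Bystander: aerosol can, 60 mm across, 190 mm tall, standing. Origin: centre of its underside.
- parts_tub: Bystander: clear plastic parts tub with a red lid, 106 by 146 mm, 67 mm high. Origin: centre of its underside.

How it is judged:
By the outcome, as a careful person would: the job done as asked, in the order asked, and still so for the second after the job is handed in, with the robot touching nothing.
It also fails if it takes over 42 s, if anything falls off the work surface, if the arm or the gripper's body presses on something with over 40 N, if the wrist force passes 120 N, or if a joint passes its speed limit or range.

## Robot

A 6-joint arm with a two-finger parallel gripper is mounted at the origin on the work surface. World frame = base frame: x ahead of the robot, y to its left, z up, the work surface at z = 0. Lengths are in mm, angles in rad, forces in N, time in s.
With the tool pointing down it reaches from about 350 to 875 mm from the base axis. Payload 4.2 kg.
Tool frame: the origin (TCP) lies midway between the tips of the shut fingers; the grasp point (between the pads) lies 19 mm behind it; z points along the fingers, y is the line along which they close (so a half turn about z gives the same grasp; the last joint's range is limited). The gripper opens to 87 mm and grips with 3 to 60 N. Pads are 19 mm wide; open, the fingers measure 117 mm over their backs; the gripper's body (75 mm by 190 mm) begins 51 mm behind the grasp point.
Start: joints at [1.525, 0.385, 0.008, 0, -1.194, -0.259], TCP at [187.532, 596.18, 222.55] pointing down, gripper open.
Joint ranges: [-3.14, 3.14], [-1.21, 2.06], [-1.07, 1.41], [-3.16, 2.05], [-2.99, -0.16], [-3.1, 3.1]. Speed limits (rad/s): [2.79, 2.79, 3.14, 3.14, 3.14, 3.14].

## Interface

Orientations are given as a unit quaternion [x, y, z, w].
In Python, from workcell import robot, vision gives the robot as it stands. The module is installed in compiled form; this text tells all that it offers.
- The arm moves only by the tool apply_moves, never from a script. Its argument "moves" is a list of rows, each a list of 3 entries, a list of its own where there are three numbers: the shift along the tool's x, y, z as a fraction of full scale, then the turn, a rotation vector about the tool's x, y, z as a fraction of full scale, then the opening, from 0 (shut) to 1 (fully open). In form: [[[tx, ty, tz], [rx, ry, rz], grip], ...]. A call has 1 to 10 rows; each row shifts and turns the commanded pose from where the row before left it, along the tool's axes as they then stand; what a row does not reach is not made up. Full scale, the value 1, is 50 mm for a shift and 0.12 rad for a turn. A row lasts 1/10 s, in which the tool goes at most 50 mm and 8.59 degrees, less where a joint would pass 70% of its speed; a pose out of reach is approached as far as the arm can. A call with a number of a shift or a turn outside -1 to 1 is refused whole. A call with a gripper value outside its range is refused whole. The fingers move at their own pace and stop on an object; the grip force is fixed at half the most. Time passes only in rows, so rows that do not move let the fingers close. It gives the time, the measured TCP pose, the force, the opening and the grip force at its end, in the units of the state.
- robot.read_state(): the state, without advancing time (a new reading comes with each control period).
- vision.get_image(name): name is "side" or "top" or "wrist"; returns (picture, depth): 384x512x3 uint8, blue, green, red; 384x512 float32, mm along the optical axis (not along the pixel's ray), 0 where there is no reading.
- vision.camera_params(name): a dict with "fovy" (degrees; the focal length in pixels is half the picture's height over the tangent of half this angle, whatever the lens; pixels are square), "cx", "cy" (the principal point, pixels), "rvec" (rotation vector, rad) and "tvec" (3), from world to camera coordinates, as OpenCV has them. Camera axes: x right, y down, z forward; pixel columns grow to the right and rows downward; lengths in mm; the calibration is good to about 2 mm. A picture is of the moment at which its call begins: read the wrist's pose just before it. camera_params takes no time and is no camera call; for the wrist camera it gives the pose at the moment of the call.
- robot.finish_job(): hands the job in; it is judged then, once.
The state is a dict: "clock": time; "q": joint angles; "joint_velocities": joint speeds; "effort": joint torques, N m; "ee_pos": TCP position; "orientation": TCP orientation; "contact_force": force on the tool from outside, world axes, zero at the start; "moment": the same for the moment, N m; "finger_gap": finger opening in mm; "gripper_force": force on a finger pad.
Only numpy, scipy, OpenCV 4.12 (cv2) and the standard library are available. Lean on these libraries where they do the work, as an engineer would, in place of code of your own. Each camera call takes 0.05 s, during which the arm holds its last target. There are 200 camera calls.

## Working session

There is one attempt and no reset: what is moved stays moved. The work goes in short steps, Python scripts to look and compute and a tool call to move; the robot and the scene stay as the last step left them, time stands still between calls to the robot, and variables do not carry over. Pictures are saved under pics/ and viewed, at most 10 in all, crops included, and the job is handed in when it is done.

Besides the shell and the picture viewer there is one more tool, called after "Emit:" as a command line: name --argument value ..., lists and objects as JSON in quotes. apply_moves: Moves the arm, as the interface text tells. Shift numbers are shares of 50 mm and turn numbers shares of 0.12 rad, none past 1 either way. Its arguments: {"type":"object","properties":{"moves":{"type":"array"}},"required":["moves"]}

```bash
mkdir -p pics
cat > h.py <<'E'
import numpy as np, cv2
from scipy.spatial.transform import Rotation as R
from workcell import robot, vision
def cam(n):
    p=vision.camera_params(n); f=192/np.tan(np.radians(p['fovy'])/2)
    M=R.from_rotvec(np.ravel(p['rvec'])).as_matrix(); return f,p['cx'],p['cy'],M,np.ravel(p['tvec'])
def cloud(n,d):
    f,cx,cy,M,t=cam(n); v,u=np.mgrid[:384,:512]
    P=np.stack([(u-cx)/f*d,(v-cy)/f*d,d],-1); return (P-t)@M
def snap(n,tag):
    c=cam(n); im,d=vision.get_image(n); cv2.imwrite(f'pics/{tag}.png',im); np.savez(f'{tag}.npz',im=im,d=d,X=cloud(n,d)); return im,d
E
python3 - <<'E'
from h import *
s=robot.read_state(); print({k:np.round(v,3) for k,v in s.items()})
for n in('top','side','wrist'): snap(n,n+'0'); c=cam(n); print(n,c[0],np.round(-c[3].T@c[4]))
a=cv2.imread('pics/top0.png');b=cv2.imread('pics/side0.png')
cv2.imwrite('pics/c0.png',cv2.resize(np.vstack([a,b]),(800,1200))[:,:])
for n in('top','side'): cv2.imwrite(f'pics/{n}0b.png',cv2.resize(cv2.imread(f'pics/{n}0.png'),(800,600)))
E
```

```text
{'clock': np.float64(0.0), 'q': array([ 1.525e+00,  3.860e-01,  7.000e-03, -1.000e-03, -1.194e+00,
       -2.590e-01]), 'joint_velocities': array([ 0.001, -0.001,  0.   , -0.   ,  0.001, -0.001]), 'effort': array([ 1.0000e-03, -3.9067e+01,  1.8740e+01,  4.2200e+00,  1.1000e-02,
       -0.0000e+00]), 'ee_pos': array([187.353, 595.624, 221.465]), 'orientation': array([ 0.988, -0.152, -0.   ,  0.001]), 'contact_force': array([ 0.587,  0.507, -0.715]), 'moment': array([-0.025,  0.011, -0.03 ]), 'gripper_force': np.float64(0.0), 'finger_gap': np.float64(86.924)}
top 467.24104399361266 [ 443.   17. 1443.]
side 449.0366694590769 [ -105. -1118.   956.]
wrist 304.57688430545323 [260. 574. 384.]
```

View pics/top0b.png

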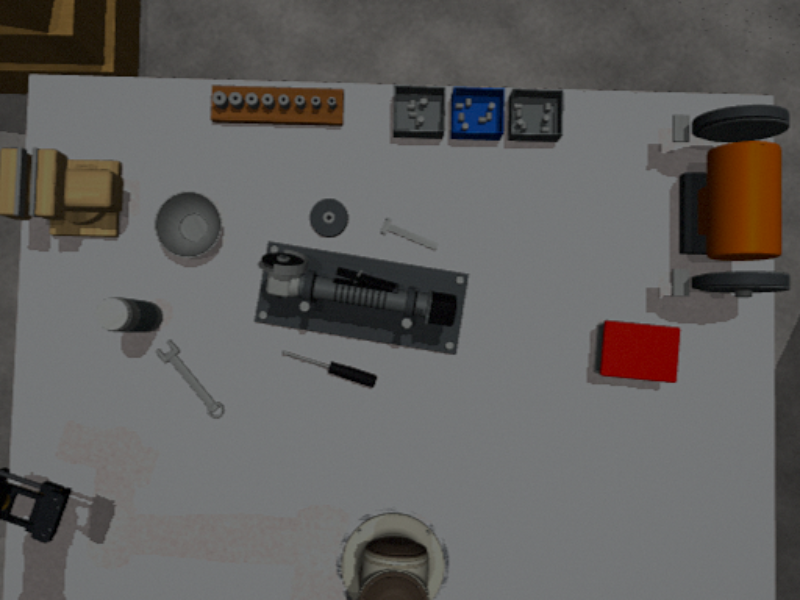

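View pics/side0b.png

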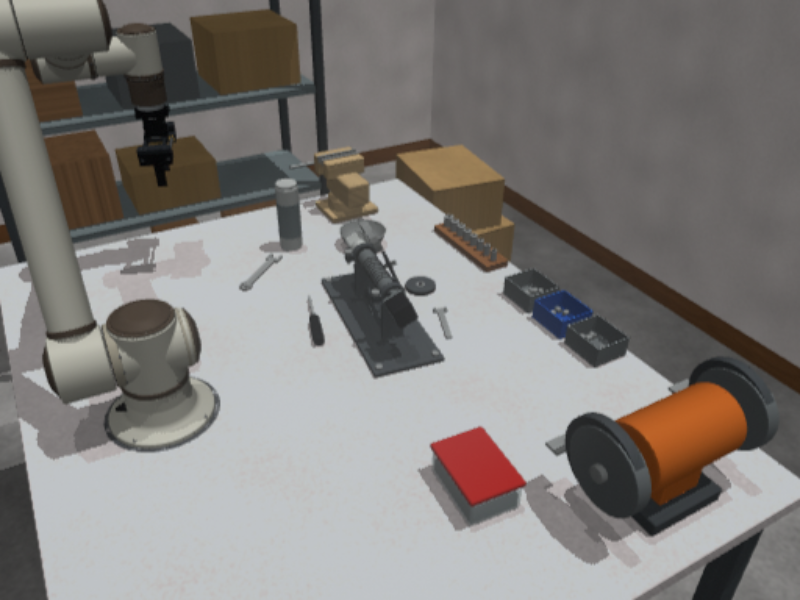

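The top view shows the stand with its plate corners at about (270,242), (468,273), (457,353) and (256,322) in the 800-px picture. The paddle and lever lie near (365,278), on the far side.

```bash
cat >> h.py <<'E'
def pix2z(n,uv,z):
    f,cx,cy,M,t=cam(n); r=np.c_[(uv[:,0]-cx)/f,(uv[:,1]-cy)/f,np.ones(len(uv))]@M; o=-M.T@t
    return o+r*((z-o[2])/r[:,2])[:,None]
E
python3 - <<'E'
from h import *
z=np.load('top0.npz');X=z['X'];im=z['im']
uv=np.array([[270,242],[468,273],[457,353],[256,322]])*.64
C=pix2z('top',uv,12);print(C.round(1));c=C.mean(0);print('c',c)
# plate mask by depth
m=(abs(X[...,2]-12)<5)&(im.max(-1)<90)&(np.hypot(X[...,0]-c[0],X[...,1]-c[1])<230)
m2=((X[...,2]>7)&(np.hypot(X[...,0]-c[0],X[...,1]-c[1])<230)&(im.max(-1)<90)).astype(np.uint8)
print(X[150:160,200:210,2].round(0)[0], m.sum())
P=X[m][:,:2].astype(np.float32); 
r=cv2.minAreaRect(P);print(r)
e=((C[1]-C[2])+(C[0]-C[3]));print('x dir deg',np.degrees(np.arctan2(e[1],e[0])), 'y', [np.degrees(np.arctan2(*(C[0]-C[1])[[1,0]]))-90])
cr=im[140:240,150:310];cv2.imwrite('pics/cr.png',cv2.convertScaleAbs(cv2.resize(cr,(800,500),interpolation=2),alpha=2))
E
```

```text
[[ 621.8  254.2   12. ]
 [ 570.3 -136.5   12. ]
 [ 412.7 -117.8   12. ]
 [ 464.1  276.4   12. ]]
c [517.2356528   69.06544127  12.        ]
[ 0. -1.  3.  1. -2. 13. 12. 12. 12. 10.] 4064
((519.6260375976562, 71.85665893554688), (418.2023620605469, 320.9996337890625), 70.74252319335938)
x dir deg -7.371977248818109 y [np.float64(-7.504004546635159)]
```

View pics/cr.png

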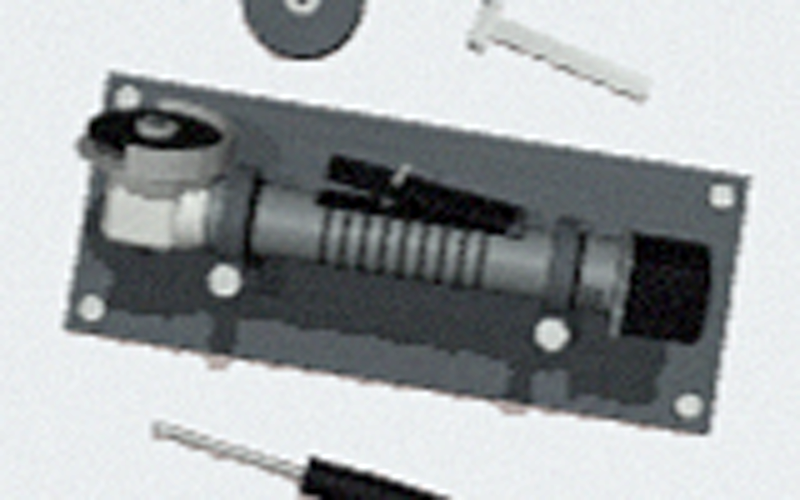

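```bash
cat >> h.py <<'E'
def stand(c,yaw,a):
    """columns: rotated grinder frame: d (outward), y (to wheel), n=d x y (up)"""
    d=np.array([np.cos(yaw)*np.cos(a),np.sin(yaw)*np.cos(a),np.sin(a)]); y=np.array([-np.sin(yaw),np.cos(yaw),0])
    return np.c_[d,y,np.cross(d,y)]
def plan(p,Rt,n,start=None):
    s=robot.read_state(); p0,R0=start or (s['ee_pos'],R.from_quat(s['orientation']))
    w=(R0.inv()*Rt).as_rotvec(); Rc=R0
    for i in range(n):
        t=Rc.inv().apply((p-p0)/n)/50; print(t.round(2).tolist(),(w/n/.12).round(2).tolist()); Rc=Rc*R.from_rotvec(w/n)
def toolR(yaw,a):
    G=stand(0,yaw,a); return R.from_matrix(np.c_[-G[:,1],-G[:,0],-G[:,2]])
E
python3 - <<'E'
from h import *
f,cx,cy,M,t=cam('wrist'); R0=R.from_quat(robot.read_state()['orientation'])
print('cam axes in tool', (R0.as_matrix().T@M.T).round(2))
# grinder angle estimate from top depth
X=np.load('top0.npz')['X'];yaw=np.radians(-7.4);G=stand(0,yaw,0)
Q=(X-[517.5,69.5,125])@G
m=(abs(Q[...,0])<90)&(abs(Q[...,1])<190)&(Q[...,2]>-100)
for lo in range(-180,190,15):
    k=m&(Q[...,1]>=lo)&(Q[...,1]<lo+15); q=Q[k]
    print(lo,len(q),'top z',np.percentile(q[:,2],95).round(), 'x>25:',[(q[:,0][(q[:,0]>b)&(q[:,0]<=b+6)].size and q[:,2][(q[:,0]>b)&(q[:,0]<=b+6)].max().round()) for b in range(-30,60,6)])
p1=np.array([400,300,400.]);T=toolR(yaw,0.)
plan(p1,T,10); print(); plan(np.array([530,120,350.]),T,5,(p1,T))
E
```

```text
cam axes in tool [[-0.   -0.96 -0.27]
 [ 1.   -0.   -0.  ]
 [ 0.   -0.27  0.96]]
-180 38 top z 31.0 x>25: [np.float64(19.0), np.float64(21.0), np.float64(27.0), np.float64(29.0), np.float64(31.0), np.float64(33.0), np.float64(31.0), np.float64(14.0), np.float64(7.0), 0, 0, 0, 0, 0, 0]
-165 106 top z 32.0 x>25: [np.float64(26.0), np.float64(25.0), np.float64(27.0), np.float64(31.0), np.float64(36.0), np.float64(32.0), np.float64(33.0), np.float64(25.0), np.float64(10.0), np.float64(-5.0), 0, 0, 0, 0, 0]
-150 110 top z 32.0 x>25: [np.float64(23.0), np.float64(24.0), np.float64(29.0), np.float64(33.0), np.float64(34.0), np.float64(36.0), np.float64(34.0), np.float64(23.0), np.float64(7.0), np.float64(-4.0), 0, 0, 0, 0, 0]
-135 115 top z 32.0 x>25: [np.float64(24.0), np.float64(24.0), np.float64(27.0), np.float64(30.0), np.float64(34.0), np.float64(33.0), np.float64(33.0), np.float64(25.0), np.float64(14.0), np.float64(1.0), 0, 0, 0, 0, 0]
-120 87 top z 26.0 x>25: [np.float64(15.0), np.float64(24.0), np.float64(26.0), np.float64(25.0), np.float64(29.0), np.float64(30.0), np.float64(25.0)
[... 4686 characters left out ...]
>25: [0, 0, 0, 0, 0, 0, 0, np.float64(40.0), np.float64(40.0), np.float64(24.0), np.float64(37.0), np.float64(23.0), np.float64(15.0), 0, 0]
[0.58, 0.44, -0.36] [0.0, -0.0, 1.16]
[0.64, 0.35, -0.36] [0.0, -0.0, 1.16]
[0.68, 0.26, -0.36] [0.0, -0.0, 1.16]
[0.71, 0.16, -0.36] [0.0, -0.0, 1.16]
[0.73, 0.06, -0.36] [0.0, -0.0, 1.16]
[0.73, -0.04, -0.36] [0.0, -0.0, 1.16]
[0.71, -0.14, -0.36] [0.0, -0.0, 1.16]
[0.69, -0.24, -0.36] [0.0, -0.0, 1.16]
[0.65, -0.33, -0.36] [0.0, -0.0, 1.16]
[0.6, -0.42, -0.36] [0.0, -0.0, 1.16]

[0.65, -0.61, 0.2] [0.0, 0.0, 0.0]
[0.65, -0.61, 0.2] [0.0, 0.0, 0.0]
[0.65, -0.61, 0.2] [0.0, 0.0, 0.0]
[0.65, -0.61, 0.2] [0.0, 0.0, 0.0]
[0.65, -0.61, 0.2] [0.0, 0.0, 0.0]
```

Emit:
apply_moves --moves '[[[0.58,0.44,-0.36],[0,0,1],1],[[0.63,0.36,-0.36],[0,0,1],1],[[0.67,0.28,-0.36],[0,0,1],1],[[0.7,0.2,-0.36],[0,0,1],1],[[0.72,0.12,-0.36],[0,0,1],1],[[0.73,0.03,-0.36],[0,0,1],1],[[0.73,-0.05,-0.36],[0,0,1],1],[[0.72,-0.14,-0.36],[0,0,1],1],[[0.69,-0.24,-0.36],[0,0,1],1],[[0.67,-0.3,-0.36],[0,0,1],1]]'

```text
clock: 1.15
ee_pos: [400.8, 298.3, 403.1]
orientation: [0.728, -0.685, -0.0, 0.0]
contact_force: [0.7, 0.6, -0.2]
finger_gap: 86.7
gripper_force: 0.0
```

Run:
```python
from h import *
s=robot.read_state();print(s['clock'],s['ee_pos'],s['q'])
plan(np.array([585,110,270.]),toolR(np.radians(-7.4),0),7)
```

```text
1.15 [400.81626255 298.34104004 403.13360542] [ 9.65276323e-01  9.20287353e-02  6.00575006e-02 -1.92675244e-04
 -1.53901693e+00 -9.03941369e-01]
[0.57, -0.49, 0.38] [0.0, -0.0, 0.23]
[0.56, -0.51, 0.38] [0.0, -0.0, 0.23]
[0.54, -0.52, 0.38] [0.0, -0.0, 0.23]
[0.53, -0.54, 0.38] [0.0, -0.0, 0.23]
[0.51, -0.55, 0.38] [0.0, -0.0, 0.23]
[0.5, -0.56, 0.38] [0.0, -0.0, 0.23]
[0.48, -0.58, 0.38] [0.0, -0.0, 0.23]
```

Emit:
apply_moves --moves '[[[0.57,-0.49,0.38],[0,0,0.23],1],[[0.56,-0.51,0.38],[0,0,0.23],1],[[0.54,-0.52,0.38],[0,0,0.23],1],[[0.53,-0.54,0.38],[0,0,0.23],1],[[0.51,-0.55,0.38],[0,0,0.23],1],[[0.5,-0.56,0.38],[0,0,0.23],1],[[0.48,-0.58,0.38],[0,0,0.23],1],[[0,0,0],[0,0,0],1],[[0,0,0],[0,0,0],1]]'

```text
clock: 2.05
ee_pos: [585.0, 111.0, 268.4]
orientation: [-0.66, 0.751, 0.0, -0.001]
contact_force: [-0.7, 0.1, -0.1]
finger_gap: 87.0
gripper_force: 0.0
```

Run:
```python
from h import *
s=robot.read_state();print(s['clock'],s['ee_pos'],s['q'],s['contact_force'])
im,d=snap('wrist','w1');c=cam('wrist');print(-c[3].T@c[4])
cv2.imwrite('pics/w1b.png',cv2.convertScaleAbs(cv2.resize(im,(800,600)),alpha=2))
X=np.load('w1.npz')['X']
q=X[(X[...,2]>7)&(X[...,2]<17)&(im.max(-1)<90)]
q=q[(abs(q[:,0]-517)<130)&(abs(q[:,1]-69)<230)];print(len(q),cv2.minAreaRect(q[:,:2].astype(np.float32)))
```

```text
2.05 [585.0495832  111.02877789 268.37751927] [ 4.59181598e-01  3.08026805e-01  9.49072253e-03 -8.66063525e-05
 -1.27469958e+00 -5.87991093e-01] [-0.74616546  0.06124016 -0.11657114]
[576.80573301  38.34615652 431.61843926]
3808 ((525.0633544921875, 75.6453857421875), (264.8292541503906, 319.1861267089844), 7.706331729888916)
```

View pics/w1b.png

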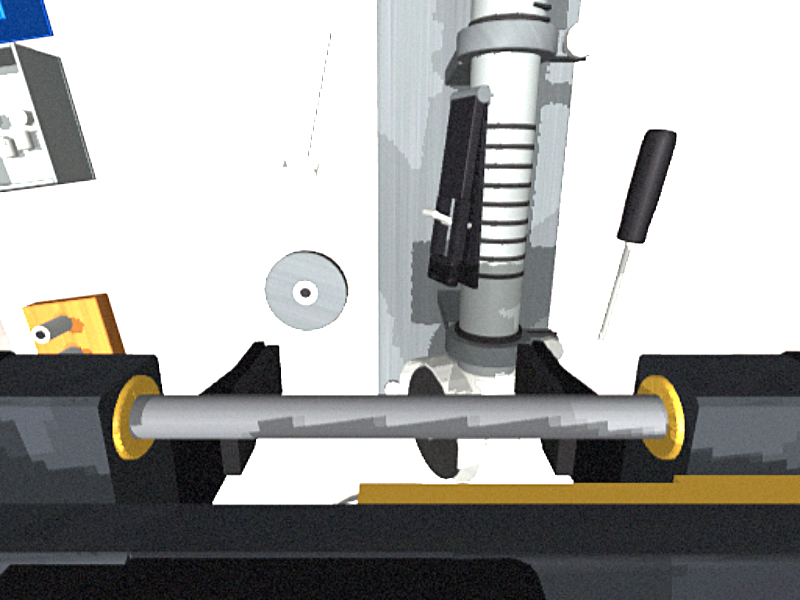

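The wrist view shows the lever upright. Its tip is near (428,212) and its base near (450,218). The paddle runs from (470,90) to (432-475,283), and the grip ribs and both collars are clear.

Run:
```python
from h import *
from scipy.optimize import least_squares
z=np.load('w1.npz');X=z['X'];im=z['im'];S=.64
def poly(pts):
    m=np.zeros((384,512),np.uint8);cv2.fillPoly(m,[np.int32(np.array(pts)*S)],1);return m>0
g=X[poly([(488,125),(525,125),(510,310),(482,290)])];g=g[g[:,2]>100]
def fc(v):
    yaw=v[2];Q=(g-[517.5+v[0],69.5,v[1]]); u=Q@[np.cos(yaw),np.sin(yaw),0]; return np.hypot(u,Q[:,2])-20
r=least_squares(fc,[0,125,np.radians(-7.4)],loss='soft_l1');print(r.x,np.degrees(r.x[2]),np.abs(r.fun).mean(),len(g))
yaw=r.x[2]
for nm,pp in(('face',[(457,100),(475,102),(452,195),(444,275),(430,272)]),('facerear',[(457,102),(478,104),(462,185),(440,185)])):
    p=X[poly(pp)];p=p[p[:,2]>115]
    for _ in range(3):
        c=np.median(p,0);n=np.linalg.svd(p-p.mean(0))[2][2];n*=np.sign(n[2]);e=abs((p-p.mean(0))@n);p=p[e<4]
    G=stand(0,yaw,0);nn=n@G;print(nm,len(p),e.mean(),nn,'a',np.arctan2(nn[2],nn[0]))
O=np.array([517.5+r.x[0],69.5,125])
for nm,u,v in(('tip',428,212),('base',452,220),('base2',450,218),('frontL',431,279),('frontR',475,286),('rearL',455,95),('rearR',488,95),('mid',455,170),('edge',468,200)):
    w=X[int(v*S)-1:int(v*S)+2,int(u*S)-1:int(u*S)+2].reshape(-1,3);w=w[np.argmax(w[:,2])];q=(w-O)@G
    print(nm,w.round(1),q.round(1),'r',np.hypot(q[0],q[2]).round(1),'ang',np.arctan2(q[2],q[0]).round(2))
cv2.imwrite('pics/w1c.png',cv2.resize(im[45:225,225:365],(700,900),interpolation=cv2.INTER_CUBIC)[:600*1])
cv2.imwrite('pics/w1c.png',cv2.convertScaleAbs(cv2.resize(im[50:200,230:380],(600,600),interpolation=2),alpha=1.2))
```

```text
[  0.80495368 125.90728387  -0.13838914] -7.929113703205887 1.5893526619391702 2520
face 857 0.9419122756562606 [ 0.95145902 -0.11447078  0.28569595] a 0.29170578248979545
facerear 522 0.3175352541539589 [ 0.90721105 -0.12284133  0.4023408 ] a 0.4174286677431087
tip [576.8  38.3 431.6] [ 62.2 -22.8 306.6] r 312.9 ang 1.37
base [549.   77.4 151.4] [29.3 12.  26.4] r 39.4 ang 0.73
base2 [551.3  76.6 147.9] [31.7 11.6 22.9] r 39.1 ang 0.62
frontL [564.8 113.5 135.8] [39.9 49.9 10.8] r 41.4 ang 0.26
frontR [539.6 121.8 143.9] [13.9 54.7 18.9] r 23.5 ang 0.94
rearL [538.2   7.7 131.8] [ 28.2 -58.5   6.8] r 29.0 ang 0.24
rearR [576.8  38.3 431.6] [ 62.2 -22.8 306.6] r 312.9 ang 1.37
mid [543.8  49.6 145.1] [ 28.  -16.2  20.1] r 34.5 ang 0.62
edge [540.9  67.4 152.8] [22.7  1.  27.8] r 35.9 ang 0.89
```

View pics/w1c.png

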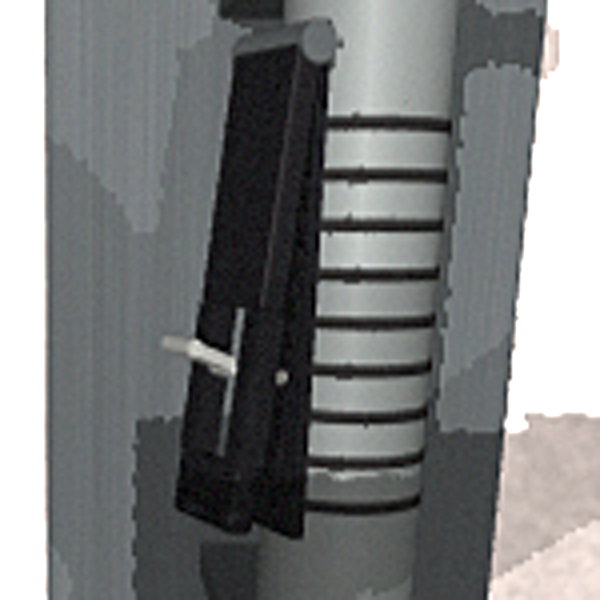

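The crop shows the lever upright from (235,368) to tip (165,343), with the paddle front at (178-250,520) and its hinge knob near (320,40).

```bash
cat >> h.py <<'E'
YAW=np.radians(-7.8);A=0.415;G=stand(0,YAW,A);O=np.array([518.3,69.5,125.])
E
python3 - <<'E'
from h import *
z=np.load('w1.npz');X=z['X'];im=z['im']
def c(u,v): return (u/4+230,v/4+50)
m=np.zeros((384,512),np.uint8);cv2.fillPoly(m,[np.int32([c(238,60),c(293,60),c(262,300),c(238,500),c(185,500)])],1)
Q=(X-O)@G;q=Q[(m>0)&(X[...,2]>105)&(X[...,2]<175)]
for y in range(-60,56,8):
    k=q[(q[:,1]>=y)&(q[:,1]<y+8)]
    if len(k)<5: continue
    # slope of d vs n -> residual angle
    s=np.polyfit(k[:,2],k[:,0],1)
    print(y+4,len(k),'d',np.percentile(k[:,0],[10,50,90]).round(1),'n',np.percentile(k[:,2],[5,95]).round(1),'slope',s[0].round(2),'d@0',s[1].round(1))
l=Q[(im.min(-1)>110)&(m+0>=0)&(abs(Q[...,1]-10)<20)&(Q[...,0]>25)&(Q[...,0]<70)&(abs(Q[...,2])<25)]
print('lever',l.round(1)[:25])
E
```

```text
-56 47 d [28.2 28.7 29.3] n [-9.1 12.2] slope -0.0 d@0 28.7
-48 142 d [28.8 29.5 30.4] n [-9.1 13.7] slope -0.01 d@0 29.6
-40 135 d [29.7 30.5 31.4] n [-8.4 14.1] slope -0.01 d@0 30.6
-32 130 d [30.8 31.4 32.2] n [-7.8 13.7] slope -0.01 d@0 31.5
-24 129 d [31.8 32.5 33.1] n [-8.  14.6] slope -0.02 d@0 32.5
-16 133 d [32.9 33.5 33.9] n [-7.7 14.6] slope -0.02 d@0 33.5
-8 125 d [33.9 34.4 35. ] n [-7.  14.2] slope -0.02 d@0 34.5
0 111 d [31.6 34.9 35.7] n [-7.7 15.4] slope 0.1 d@0 34.1
8 119 d [31.3 36.1 42.3] n [-7.1 15.4] slope 0.23 d@0 35.3
16 92 d [33.6 36.7 37.9] n [-7.1 15.6] slope 0.1 d@0 35.9
24 103 d [32.7 37.2 38.5] n [-7.4 15.2] slope 0.12 d@0 36.2
32 114 d [33.8 38.5 39.5] n [-7.  15.6] slope 0.13 d@0 37.2
40 114 d [39.2 40.2 40.8] n [-5.6 15.3] slope -0.04 d@0 40.4
48 25 d [40.4 41.  41.4] n [-6.2  8.5] slope -0.02 d@0 40.9
lever [[49.7  6.6 -2.4]
 [49.4  6.5 -0.9]
 [49.1  7.7 -3.4]
 [50.1  7.3  0.5]
 [49.7  7.1  1.8]
 [49.5  7.   3.5]
 [49.2  6.8  4.9]
 [49.5  6.6  7.3]
 [48.4  6.6  7.2]
 [47.7  6.6  7.8]
 [46.7  6.6  7.9]
 [49.   8.6 -3.6]
 [49.6  8.3 -0.4]
 [49.5  8.1  1.5]
 [49.3  7.7  5.1]
 [49.3  7.5  7. ]
 [48.1  7.6  6.8]
 [47.5  7.6  7.5]
 [46.5  7.6  7.7]
 [45.4  7.6  7.5]
 [49.7  8.5  5.9]
 [49.5  8.4  7.4]
 [48.7  8.4  8. ]
 [47.5  8.5  7.5]
 [47.   8.4  8.6]]
```

Run:
```python
from h import *
plan(O+G@[4,-25,110],toolR(YAW,A),5)
```

```text
[0.3, 0.41, 0.17] [0.69, 0.0, 0.01]
[0.3, 0.42, 0.13] [0.69, 0.0, 0.01]
[0.3, 0.43, 0.1] [0.69, 0.0, 0.01]
[0.3, 0.43, 0.06] [0.69, 0.0, 0.01]
[0.3, 0.44, 0.03] [0.69, 0.0, 0.01]
```

Emit:
apply_moves --moves '[[[0.3,0.41,0.17],[0.69,0,0.01],1],[[0.3,0.42,0.13],[0.69,0,0.01],1],[[0.3,0.43,0.1],[0.69,0,0.01],1],[[0.3,0.43,0.06],[0.69,0,0.01],1],[[0.3,0.44,0.03],[0.69,0,0.01],1],[[0,0,0],[0,0,0],1],[[0,0,0],[0,0,0],1]]'

```text
clock: 2.8
ee_pos: [472.2, 50.4, 227.5]
orientation: [-0.646, 0.736, -0.154, 0.136]
contact_force: [1.4, 1.0, 1.0]
finger_gap: 87.0
gripper_force: 0.0
```

```bash
cat >> h.py <<'E'
def rep():
    s=robot.read_state(); print('t',round(s['clock'],2),'grinder frame d,y,n',((s['ee_pos']-O)@G).round(2),'F',(s['contact_force']@G).round(1),'gap',round(s['finger_gap'],1),'gf',round(s['gripper_force'],1), 'rot err',(R.from_quat(s['orientation']).inv()*toolR(YAW,A)).as_rotvec().round(3))
E
python3 - <<'E'
from h import *
rep(); plan(O+G@[4,-25,-11],toolR(YAW,A),6)
im,d=snap('wrist','w2');X=np.load('w2.npz')['X'];Q=(X-O)@G
for y in range(-56,56,16):
    k=Q[(abs(Q[...,1]-y)<4)&(abs(Q[...,2])<12)&(Q[...,0]>20)&(Q[...,0]<60)&(im.max(-1)<60)]
    if len(k)>5: print(y,len(k),np.percentile(k[:,0],[10,50,90]).round(1))
E
```

```text
t 2.8 grinder frame d,y,n [  1.94 -25.19 111.19] F [1.5 1.1 0.4] gap 87.0 gf 0.0 rot err [0.001 0.003 0.005]
[0.0, -0.01, 0.41] [0.0, 0.0, 0.01]
[0.0, -0.01, 0.41] [0.0, 0.0, 0.01]
[0.0, -0.01, 0.41] [0.0, 0.0, 0.01]
[0.0, -0.01, 0.41] [0.0, 0.0, 0.01]
[-0.0, -0.01, 0.41] [0.0, 0.0, 0.01]
[-0.0, -0.01, 0.41] [0.0, 0.0, 0.01]
-56 11 [21.6 21.7 22.5]
-40 21 [21.  21.9 22.8]
-24 19 [21.8 22.2 23. ]
-8 19 [21.2 22.3 23.2]
8 42 [22.5 41.  48.6]
24 16 [21.3 22.7 23.6]
40 11 [21.  22.  22.9]
```

Emit:
apply_moves --moves '[[[0,-0.04,0.4],[0,0,0.04],1],[[0,0,0.4],[0,0,0],1],[[0,0,0.4],[0,0,0],1],[[0,0,0.4],[0,0,0],1],[[0,0,0.4],[0,0,0],1],[[0,0,0.43],[0,0,0],1],[[0,0,0],[0,0,0],1],[[0,0,0],[0,0,0],0.82],[[0,0,0],[0,0,0],0.82],[[0,0,0],[0,0,0],0.82]]'

```text
clock: 3.85
ee_pos: [525.6, 44.3, 128.2]
orientation: [-0.642, 0.738, -0.157, 0.138]
contact_force: [-0.1, -0.1, 0.6]
finger_gap: 73.9
gripper_force: 0.0
```

Run:
```python
from h import *
rep()
im,d=snap('wrist','w3')
cv2.imwrite('pics/w3b.png',cv2.convertScaleAbs(cv2.resize(im,(800,600)),alpha=1.5))
```

```text
t 3.85 grinder frame d,y,n [ 11.04 -24.    -1.36] F [ 0.1 -0.1  0.6] gap 73.9 gf 0.0 rot err [-0.007  0.001 -0.003]
```

View pics/w3b.png

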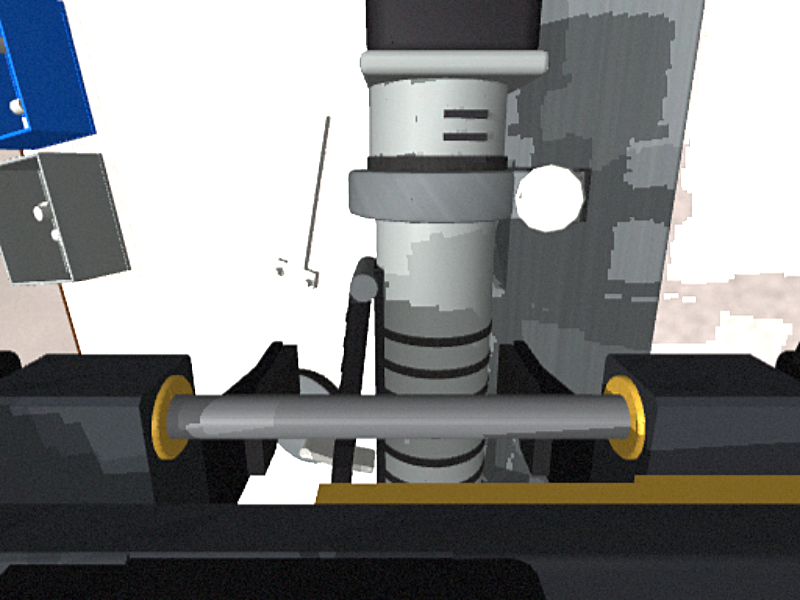

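The view shows the fingers straddling the grip, with the paddle edge at about (360,300) between the left finger and the grip. The row fell short and drifted to d=11 and n=-1, so I'll correct it.

Emit:
apply_moves --moves '[[[0,0.07,0.09],[0,0,0],0.82],[[0,0.07,0.1],[0,0,0],0.82],[[0,0,0],[0,0,0],0.82],[[0,0,0],[0,0,0],0.82]]'

```text
clock: 4.3
ee_pos: [522.6, 44.4, 118.6]
orientation: [-0.642, 0.738, -0.157, 0.135]
contact_force: [0.5, -0.1, 0.9]
finger_gap: 71.4
gripper_force: 0.0
```

Run:
```python
from h import *
rep(); print(robot.read_state()['q'])
```

```text
t 4.3 grinder frame d,y,n [  4.4  -24.28  -8.96] F [0.8 0.  0.6] gap 71.4 gf 0.0 rot err [-0.001 -0.003 -0.003]
[ 0.25022731  0.15509337 -0.98905743  1.32601279 -0.16096342 -1.68231308]
```

q5 is at its limit (-0.16). If I rotate the tool about its own y axis, the pads stay flat on the paddle and the wrist bends away from that limit.

Emit:
apply_moves --moves '[[[0.1,0,0],[0,0.4,0],0.82],[[0,0,0],[0,0.6,0],0.82],[[0,0,0],[0,0.6,0],0.82],[[0,0,0],[0,0,0],0.82],[[0,0,0],[0,0,0],0.82]]'

```text
clock: 4.8
ee_pos: [521.6, 40.2, 118.1]
orientation: [-0.625, 0.748, -0.217, 0.064]
contact_force: [-0.3, -0.7, -1.1]
finger_gap: 71.5
gripper_force: 0.0
```

Run:
```python
from h import *
rep(); print(robot.read_state()['q'])
```

```text
t 4.8 grinder frame d,y,n [  3.9  -28.55  -9.21] F [-0.6 -0.7 -1. ] gap 71.5 gf 0.0 rot err [-0.    -0.194 -0.002]
[ 0.42900205  0.19699907 -0.93916401  1.14761661 -0.42330183 -1.67055803]
```

Emit:
apply_moves --moves '[[[-0.1,0,-0.02],[0,0,0],0.82],[[-0.1,0,-0.02],[0,0,0],0.82],[[-0.1,0,-0.02],[0,0,0],0.82],[[-0.1,0,-0.02],[0,0,0],0.82],[[-0.1,0,-0.02],[0,0,0],0.82],[[-0.1,0,-0.02],[0,0,0],0.82],[[0,0,0],[0,0,0],0.82]]'

```text
clock: 5.5
ee_pos: [525.8, 69.6, 118.3]
orientation: [-0.624, 0.748, -0.218, 0.063]
contact_force: [-0.0, -3.2, 1.3]
finger_gap: 71.4
gripper_force: 2.0
```

Run:
```python
from h import *
rep(); print(robot.read_state()['q'])
```

```text
t 5.5 grinder frame d,y,n [ 4.14  1.11 -9.09] F [ 0.9 -3.2  1. ] gap 71.4 gf 2.0 rot err [-0.    -0.197 -0.003]
[ 0.51115622  0.21790052 -0.90350393  1.07773984 -0.46438238 -1.67689804]
```

The lever is being felt (-3.2 N along y). I'll carry on.

Emit:
apply_moves --moves '[[[-0.08,0,-0.016],[0,0,0],0.82],[[-0.08,0,-0.016],[0,0,0],0.82],[[-0.08,0,-0.016],[0,0,0],0.82],[[-0.08,0,-0.016],[0,0,0],0.82],[[-0.06,0,-0.012],[0,0,0],0.82],[[0,0,0],[0,0,0],0.82]]'

```text
clock: 6.1
ee_pos: [529.2, 89.9, 118.7]
orientation: [-0.624, 0.748, -0.217, 0.064]
contact_force: [3.1, -1.8, 1.6]
finger_gap: 70.9
gripper_force: 1.7
```

Run:
```python
from h import *
rep(); print(robot.read_state()['q'])
im,d=snap('wrist','w4');im2,_=snap('top','t4')
a=cv2.convertScaleAbs(cv2.resize(im,(640,480)),alpha=1.5);b=cv2.convertScaleAbs(cv2.resize(im2[140:230,170:290],(640,480)),alpha=1.5)
cv2.imwrite('pics/w4b.png',cv2.resize(np.hstack([a,b]),(800,300)))
```

```text
t 6.1 grinder frame d,y,n [ 4.83 21.73 -8.96] F [ 3.7 -1.3  0.1] gap 70.9 gf 1.7 rot err [-0.001 -0.194 -0.002]
[ 0.55892797  0.23216018 -0.8777486   1.03833212 -0.4856518  -1.67912974]
```

View pics/w4b.png

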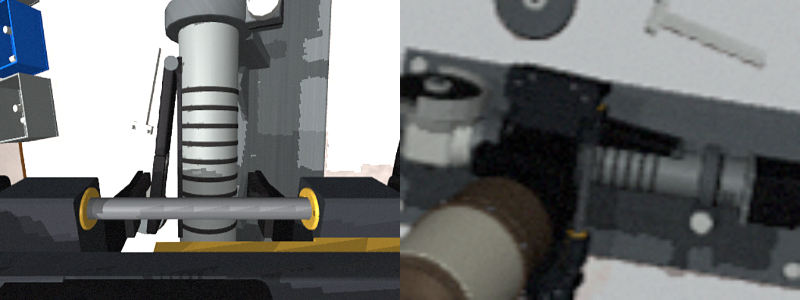

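Emit:
apply_moves --moves '[[[0,0,0],[0,0,0],0.74],[[0,0,0],[0,0,0],0.66],[[0,0,0],[0,0,0],0.6],[[0,0,0],[0,0,0],0.6],[[0,0,0],[0,0,0],0.6]]'

```text
clock: 6.7
ee_pos: [529.9, 91.7, 119.0]
orientation: [-0.625, 0.747, -0.216, 0.066]
contact_force: [2.7, 3.2, 1.4]
finger_gap: 53.3
gripper_force: 5.1
```

Run:
```python
from h import *
rep()
```

```text
t 6.7 grinder frame d,y,n [ 5.36 23.59 -8.88] F [2.6 3.6 0.4] gap 53.3 gf 5.1 rot err [-0.002 -0.189 -0.   ]
```

The paddle is moving in, so the lock is off. I'll squeeze it home.

Emit:
apply_moves --moves '[[[0,0.01,0],[0,0,0],0.57],[[0,0.01,0],[0,0,0],0.55],[[0,0,0],[0,0,0],0.53],[[0,0,0],[0,0,0],0.51],[[0,0,0],[0,0,0],0.5],[[0,0,0],[0,0,0],0.5]]'

```text
clock: 7.3
ee_pos: [527.5, 92.1, 117.8]
orientation: [-0.626, 0.746, -0.215, 0.065]
contact_force: [-4.0, 7.2, 3.3]
finger_gap: 47.0
gripper_force: 30.0
```

Run:
```python
from h import *
rep()
```

```text
t 7.3 grinder frame d,y,n [ 2.62 23.61 -9.  ] F [-3.2  6.6  5. ] gap 47.0 gf 30.0 rot err [-0.    -0.189  0.001]
```

Emit:
apply_moves --moves '[[[0,0,0],[0,0,0],0.5],[[0,0,0],[0,0,0],0.5],[[0,0,0],[0,0,0],0.5],[[0,0,0],[0,0,0],0.5],[[0,0,0],[0,0,0],0.5],[[0,0,0],[0,0,0],0.5],[[0,0,0],[0,0,0],0.5],[[0,0,0],[0,0,0],0.5],[[0,0,0],[0,0,0],0.5],[[0,0,0],[0,0,0],0.5]]'

```text
clock: 8.3
ee_pos: [527.5, 92.1, 117.8]
orientation: [-0.626, 0.746, -0.215, 0.065]
contact_force: [-3.7, 7.7, 3.4]
finger_gap: 47.1
gripper_force: 30.0
```

Emit:
apply_moves --moves '[[[0,0,0],[0,0,0],0.5],[[0,0,0],[0,0,0],0.5],[[0,0,0],[0,0,0],0.5],[[0,0,0],[0,0,0],0.5],[[0,0,0],[0,0,0],0.5],[[0,0,0],[0,0,0],0.5],[[0,0,0],[0,0,0],0.5],[[0,0,0],[0,0,0],0.5],[[0,0,0],[0,0,0],0.5],[[0,0,0],[0,0,0],0.5]]'

```text
clock: 9.3
ee_pos: [527.5, 92.1, 117.8]
orientation: [-0.626, 0.746, -0.215, 0.065]
contact_force: [-3.9, 7.9, 2.9]
finger_gap: 47.1
gripper_force: 30.0
```

Emit:
apply_moves --moves '[[[0,0,0],[0,0,0],0.5],[[0,0,0],[0,0,0],0.5],[[0,0,0],[0,0,0],0.5],[[0,0,0],[0,0,0],0.5],[[0,0,0],[0,0,0],0.5],[[0,0,0],[0,0,0],0.5],[[0,0,0],[0,0,0],0.5]]'

```text
clock: 10.0
ee_pos: [527.5, 92.1, 117.8]
orientation: [-0.626, 0.746, -0.215, 0.065]
contact_force: [-4.6, 6.8, 3.3]
finger_gap: 46.5
gripper_force: 30.0
```

Run:
```python
from h import *
rep()
```

```text
t 10.0 grinder frame d,y,n [ 2.62 23.62 -9.  ] F [-3.7  6.1  5.3] gap 46.5 gf 30.0 rot err [-0.    -0.189  0.001]
```

Emit:
apply_moves --moves '[[[0,0,0],[0,0,0],0.7],[[0,0,0],[0,0,0],0.9],[[0,0,0],[0,0,0],1],[[0,0,0],[0,0,0],1],[[0,-0.1,0],[0,0,0],1],[[0,-0.14,0],[0,0,0],1],[[0,0,0],[0,0,0],1]]'

```text
clock: 10.7
ee_pos: [538.6, 87.3, 122.5]
orientation: [-0.624, 0.748, -0.217, 0.063]
contact_force: [-0.0, -0.3, 0.3]
finger_gap: 85.5
gripper_force: 0.0
```

Run:
```python
from h import *
rep();print(robot.read_state()['q'])
```

```text
t 10.7 grinder frame d,y,n [15.19 20.35 -9.41] F [ 0.1 -0.3  0.2] gap 85.5 gf 0.0 rot err [ 0.    -0.196 -0.003]
[ 0.55292021  0.23969062 -0.85059524  1.00537948 -0.49527044 -1.63801469]
```

Emit:
apply_moves --moves '[[[0,0,-0.3],[0,0,0],1],[[0,0,-0.4],[0,0,0],1],[[0,0,-0.4],[0,0,0],1],[[0,0,-0.4],[0,0,0],1],[[0,0,-0.4],[0,0,0],1],[[0,0,-0.4],[0,0,0],1],[[0,0,-0.4],[0,0,0],1],[[0,0,0],[0,0,0],1]]'

```text
clock: 11.5
ee_pos: [489.4, 122.0, 245.9]
orientation: [-0.624, 0.748, -0.217, 0.065]
contact_force: [0.0, 0.8, -0.3]
finger_gap: 87.1
gripper_force: 0.0
```

Run:
```python
from h import *
rep();print(robot.read_state()['q'])
plan(np.array([585,110,300.]),toolR(YAW,0),6)
```

```text
t 11.5 grinder frame d,y,n [ 16.01  48.1  125.08] F [-0.2  0.8 -0.2] gap 87.1 gf 0.0 rot err [-0.003 -0.192 -0.003]
[ 0.79614224  0.04173662 -0.66275525  0.6031792  -0.86931159 -1.37266107]
[0.0, -0.37, -0.03] [-0.58, -0.26, -0.06]
[0.0, -0.36, -0.06] [-0.58, -0.26, -0.06]
[0.0, -0.36, -0.09] [-0.58, -0.26, -0.06]
[0.0, -0.35, -0.11] [-0.58, -0.26, -0.06]
[0.0, -0.34, -0.13] [-0.58, -0.26, -0.06]
[-0.0, -0.33, -0.16] [-0.58, -0.26, -0.06]
```

Clear. I'll go to the first look pose to verify.

Emit:
apply_moves --moves '[[[0,-0.37,-0.03],[-0.58,-0.26,-0.06],1],[[0,-0.36,-0.06],[-0.58,-0.26,-0.06],1],[[0,-0.36,-0.09],[-0.58,-0.26,-0.06],1],[[0,-0.35,-0.11],[-0.58,-0.26,-0.06],1],[[0,-0.34,-0.13],[-0.58,-0.26,-0.06],1],[[0,-0.33,-0.16],[-0.58,-0.26,-0.06],1],[[0,0,0],[0,0,0],1]]'

```text
clock: 12.2
ee_pos: [588.1, 108.1, 296.2]
orientation: [-0.655, 0.755, 0.0, -0.003]
contact_force: [-0.1, -0.2, -0.0]
finger_gap: 87.0
gripper_force: 0.0
```

Run:
```python
from h import *
rep()
im,d=snap('wrist','w5');cv2.imwrite('pics/w5b.png',cv2.convertScaleAbs(cv2.resize(im,(800,600)),alpha=1.3))
X=np.load('w5.npz')['X'];Q=(X-O)@G
for y in range(-56,56,8):
    k=Q[(abs(Q[...,1]-y)<4)&(abs(Q[...,2])<12)&(Q[...,0]>24)&(Q[...,0]<60)]
    if len(k)>5: print(y,len(k),np.percentile(k[:,0],[50,90,98]).round(1))
```

```text
t 12.2 grinder frame d,y,n [127.55  47.75 130.9 ] F [-0.1 -0.2  0. ] gap 87.0 gf 0.0 rot err [ 0.419 -0.006 -0.005]
-56 103 [25.9 26.5 26.8]
-48 102 [27.  27.8 28.3]
-40 100 [27.9 28.7 29.2]
-32 105 [29.  29.8 30.4]
-24 97 [30.1 30.9 31.3]
-16 94 [31.  31.9 32.3]
-8 91 [31.9 32.4 32.8]
0 82 [32.3 33.2 33.7]
8 126 [35.9 46.5 47.1]
16 73 [34.  35.1 35.4]
24 75 [34.7 36.2 36.7]
32 87 [36.3 37.2 37.6]
40 87 [37.8 38.2 38.7]
48 54 [38.4 39.  39.2]
```

View pics/w5b.png

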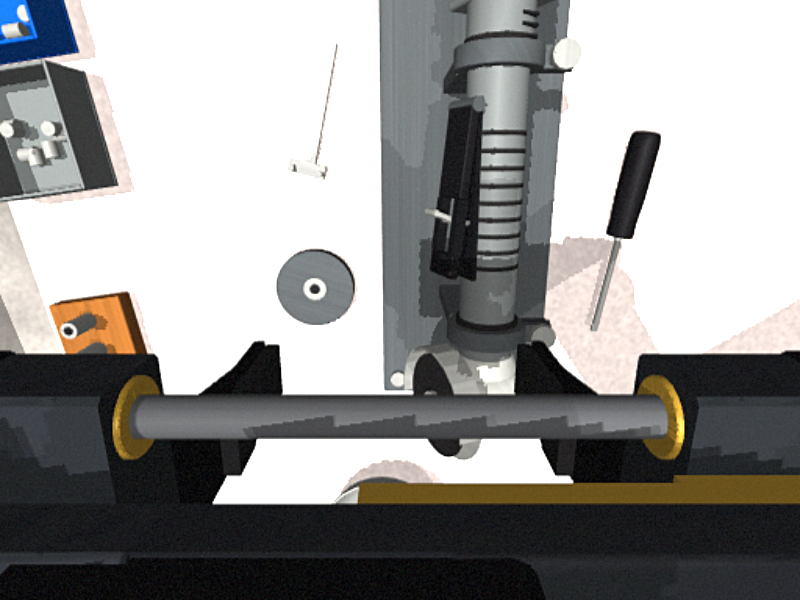

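The lever is upright again near (430-450,213) and the paddle is sprung out. The stand and bystanders look to be where they were. Handing in.

```bash
python3 -c "
from workcell import robot
print(robot.finish_job())"
```

```text
the job is handed in; nothing more can be done
None
```

The no-load run is done and handed in at about 12 s: lever folded forward, paddle squeezed home for about 2.7 s, then released. The last picture shows paddle and lever sprung back out, nothing visibly disturbed, though the paddle read about 2 mm further in than before, which I put down to camera error and did not check.

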